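# Key a belt pulley onto its spindle

### The arm

A 6-joint arm with a two-finger parallel gripper is mounted at the origin on a cart in front of the work surface, level with it; the furniture and walls round the work are solid. World frame = base frame: x ahead of the robot, y to its left, z up, the work surface at z = 0. Lengths are in mm, angles in rad, forces in N, time in s.
With the tool pointing down it reaches from about 400 to 825 mm from the base axis. Payload 7 kg.
Tool frame: the origin (TCP) lies at the very end of the fingers, on their centre line; the grasp point (between the pads) lies 19 mm behind it; z points along the fingers, y is the direction in which the jaws open and shut (so a half turn about z gives the same grasp; the last joint's range is limited). The gripper opens to 88 mm and grips with 3 to 60 N. Pads are 19 mm wide; open, the fingers measure 130 mm over their backs; the gripper's body (78 mm by 193 mm) begins 47 mm behind the grasp point.
Start: joints at [1.623, 0.359, 0.012, 0, -1.224, -0.288], TCP at [157.705, 656.296, 226.561] pointing down, gripper open.
Joint ranges: [-3.07, 3.07], [-1.43, 2.12], [-1.02, 1.25], [-3.03, 1.67], [-3.05, -0], [-3.03, 3.03]. Speed limits (rad/s): [2.39, 2.39, 3.01, 3.14, 3.14, 3.14].

### API

Orientations are given as a unit quaternion [x, y, z, w].
In Python, from plant import bot gives the robot as it stands. Calls block until the motion is done:
- bot.move_ptp(position, orientation): joint-space move of the TCP to a pose.
- bot.line_to(position, velocity=150, ori=None): straight line of the TCP; ori=None keeps the orientation; velocity is the mean speed in mm/s.
- bot.move_joints(angles): joint-space move.
- bot.move_gripper(opening, force=None): finger opening in mm; force is the grip in N (None keeps the last); returns when the fingers have stopped.
- bot.pause(seconds).
- bot.solve_ik(position, orientation): joint angles nearest the present ones, or None.
- bot.read_state(): the state.
- bot.camera(name): name is "side" or "top"; returns the picture (400x640x3 uint8, red, green, blue); there is no depth.
- bot.get_calibration(name): a dict with "fx", "fy", "cx", "cy" (pixels), "distortion" ([k1, k2, p1, p2, k3] as OpenCV has them; the pictures are not rectified), "view" (4x4, takes a point from world to camera coordinates). Camera axes: x right, y up, looking along -z (the intrinsics and any distortion apply to the point x, -y, -z); pixel columns grow to the right and rows downward; lengths in mm; the calibration is good to about 2 mm. A picture is of the moment at which its call begins. get_calibration takes no time and is no camera call.
A pose or a line that the arm cannot do raises bot.Unreachable and nothing moves.
- bot.close_job(): hands the job in, once; it reports no verdict.
The state is a dict: "t": time; "joint_pos": joint angles; "qvel": joint speeds; "tau": joint torques, N m; "tcp_pos": TCP position; "eef_rot": TCP orientation; "contact_force": force on the tool from outside, world axes, zero at the start; "moment": the same for the moment, N m; "width": finger opening in mm.
Only numpy, scipy, OpenCV 4.12 (cv2) and the standard library are available. Lean on these libraries where they do the work, as an engineer would, in place of code of your own. Each camera call takes 0.05 s, during which the arm holds its last target. There are 200 camera calls.

### The job

Fit the belt pulley to the upright spindle: take the loose steel key from its stand and drop it foot first into the slot of the spindle until it stands on the bottom, then slide the pulley down over spindle and key until it sits flat and fully home on the collar, and let go. The keyway in the hub is only roughly in line with the mark on the rim, so rest the pulley lightly on the key and turn it until the keyway finds the key; never force it, and leave the other things on the bench alone.

Things in the scene. Friction and masses are not known exactly. Their poses are not given: they have to be found in the camera images.
- spindle: Fixed upright steel spindle: grey round flange 110 mm across, 12 mm thick; collar 60 mm across, its top 32 mm above the bench; shaft 30 mm across from there to 65 mm (top edge chamfered). Origin: centre of the flange's underside on the bench; z along the spindle axis; x points from the axis out through the middle of the one key slot.
- slot_foot (a point): Where the middle of the key's foot belongs: centre of the slot's floor, 14 mm out from the axis along the spindle's x, 14 mm above the bench. The slot is 11 mm wide (y); in the shaft it is open at the top and outward, back wall 7 mm from the axis; in the collar it goes on as a closed pocket 18 mm deep, 7 to 21 mm from the axis. Axes as the spindle.
- spindle_top (a point): Centre of the shaft's upper end, 65 mm above the bench.
- spindle_seat (a point): Centre of the collar's top face on the spindle axis, 32 mm above the bench, where the middle of the pulley's underside belongs.
- key: Loose plain steel key, 12 mm (x) by 9 mm (y) by 44 mm (z), ends chamfered, 37 g, symmetric. Origin: centre of its foot. It stands upright in the stand, foot 8 mm and top 52 mm above the bench, 26 mm showing. In the spindle its x lies radially. Home, its top is 58 mm above the bench, 7 mm below the shaft's end.
- key_top (a point): Centre of the key's top. Grip the key across its 9 mm (y) by the top 8 to 10 mm only: then its foot is already inside the collar's pocket when the fingertips come just above the shaft's end (they do not fit into the slot), and it falls the last 16 mm when let go.
- key_stand: Fixed grey block 56 x 44 x 26 mm with a pocket 14 x 11 mm, 18 mm deep, that holds the key upright. Origin: centre of its underside; its axes are the key's at the start.
- pulley: Loose toothed belt pulley lying flat, about 320 g (0.22 to 0.45 kg). Origin: centre of its underside, z up. Aluminium rim 80 mm across, 14 mm high; inside it a steel hub 55 mm across that stands up to 30 mm (grip the hub from above, across 55 mm). Bore 32 mm across. This pose is the rim's: a small brass dot on the rim's top lies on its x axis.
- keyway_zone (a point): On the hub's top (30 mm above the underside) above the bore's edge, 19 mm out along the rim's x. The hub is clamped in the rim at a setting that differs each time: its one keyway, 12 mm wide, to 22.5 mm from the axis, right through, lies anywhere within 0.6 rad either way of this direction, unmeasured (see it in the bore or feel for it). Hub and rim turn together.
- pulley_top (a point): Centre of the hub's top, 30 mm above the underside. Lowered with the keyway turned wrong, the pulley takes 7 mm of the shaft's end and then rests on the key's top (underside 58 mm above the bench); once the keyway meets the key it goes on down to the collar. More than 40 N between pulley, key and spindle would mar them.
- qc_stamp: Bystander: stamp with a wooden knob on a black foot, 26 x 34 x 64 mm, standing. Leave it alone.
- tape_1: Bystander: roll of brown tape lying flat, 94 mm across, 48 mm high. Leave it alone.
- label_roll: Bystander: roll of white labels, 70 x 95 x 30 mm. Leave it alone.
- tweezers: Bystander: steel tweezers lying flat, 16 x 123 x 10 mm. Leave them alone.
There are look-alikes about, which are no part of the job. Leave any black, pink or purple look-alike of the pulley alone.

How it is judged (in metres and radians):
On the way, in this order (a step that is already met when the one before it is completed fails the run):
1. the key stands let go at the bottom of the spindle's slot (distance between key and slot_foot below 0.004 m and angle between key's own z axis and vertical below 0.12 rad and contact force between the fingers and key below 0.3 N), for 0.2 s.
2. the pulley sits flat on the collar with the key in its keyway (horizontal distance between pulley and spindle_seat below 0.003 m and z of pulley in the frame of spindle_seat below 0.0015 m and angle between pulley's own z axis and vertical below 0.05 rad and distance between key and slot_foot below 0.004 m), for 0.2 s.
At the end, for the whole second after the job is handed in: The key stands on the floor of the spindle's slot (foot within 4 mm of its place, upright within 0.12 rad) and the pulley, its keyway over the key, lies on the collar: underside within 1.5 mm of the collar's top, centred within 3 mm, level within 0.05 rad, all at rest (all of step 2 and z of pulley in the frame of spindle_seat above -0.002 m and angle between key's own z axis and vertical below 0.12 rad and linear speed of each of pulley, key below 0.01 m/s); the robot touches nothing.
It fails at once if the pulley is forced onto the key (more than 40 N) (contact force between pulley and key above 40 N).
It fails at once if the pulley is forced onto the spindle (more than 40 N) (contact force between pulley and spindle above 40 N).
It fails at once if the key is forced against the spindle (more than 40 N) (contact force between key and spindle above 40 N).
It fails at once if a bystander is moved by more than 25 mm (distance of any of qc_stamp, tape_1, label_roll, tweezers from where it was at the start of the episode above 0.025 m).
It also fails if it takes over 69 s, if anything falls off the work surface, if the arm or the gripper's body presses on something with over 40 N, if the wrist force passes 120 N, or if a joint passes its speed limit or range.

## Working session

There is one attempt and no reset: what is moved stays moved. The work goes in short steps, each a Python script; the robot and the scene stay as the last script left them, time stands still between calls to the robot, and variables do not carry over. Pictures are saved under pics/ and viewed, about 8 in all and at most 12, crops included, and the job is handed in when it is done.

```bash
mkdir -p pics; ls
python3 - <<'E'
from plant import bot
import cv2
for n in("top","side"):
    cv2.imwrite(f"pics/{n}0.png",bot.camera(n)[:,:,::-1])
    print(n,bot.get_calibration(n))
s=bot.read_state();print(s)
E
```

```text
pics
top {'fx': 478.4644007521053, 'fy': 478.4644007521053, 'cx': 312.01185793629, 'cy': 207.11014110768048, 'distortion': array([-0.12461026,  0.        ,  0.        ,  0.        ,  0.        ]), 'view': array([[-2.33940070e-02, -9.99723293e-01, -2.46109258e-03,
        -1.78109322e+01],
       [ 9.96195840e-01, -2.35180283e-02,  8.39091832e-02,
        -5.80844003e+02],
       [-8.39438450e-02, -4.88758171e-04,  9.96470367e-01,
        -1.26937324e+03],
       [ 0.00000000e+00,  0.00000000e+00,  0.00000000e+00,
         1.00000000e+00]])}
side {'fx': 394.4410226126264, 'fy': 394.4410226126264, 'cx': 323.29663403404027, 'cy': 205.02031506348715, 'distortion': array([0.02662065, 0.        , 0.        , 0.        , 0.        ]), 'view': array([[ 9.89179834e-01, -1.46532553e-01, -7.17405288e-03,
        -6.05960891e+02],
       [ 9.63839076e-02,  6.12225155e-01,  7.84786915e-01,
        -1.00089299e+02],
       [-1.10604694e-01, -7.76986853e-01,  6.19724157e-01,
        -8.76573795e+02],
       [ 0.00000000e+00,  0.00000000e+00,  0.00000000e+00,
         1.00000000e+00]])}
{'t': 0.1, 'joint_pos': array([ 1.62310878e+00,  3.59286418e-01,  1.11680161e-02, -3.31918791e-04,
       -1.22408203e+00, -2.88049771e-01]), 'qvel': array([ 0.0011061 , -0.00208732,  0.0027868 ,  0.00046049,  0.00075368,
       -0.00107896]), 'tau': array([-3.01361659e-03, -5.84163594e+01,  2.93748450e+01,  7.01551393e+00,
        1.01505843e-02, -5.04142486e-05]), 'tcp_pos': array([157.60130586, 655.90338229, 225.73844204]), 'eef_rot': array([ 9.93054625e-01, -1.17652005e-01, -3.48900052e-05,  7.18337492e-04]), 'contact_force': array([-0.54388488,  0.02111442, -0.41415071]), 'moment': array([-0.06527017,  0.00308936,  0.02145852]), 'width': 87.33425016358954}
```

View pics/top0.png

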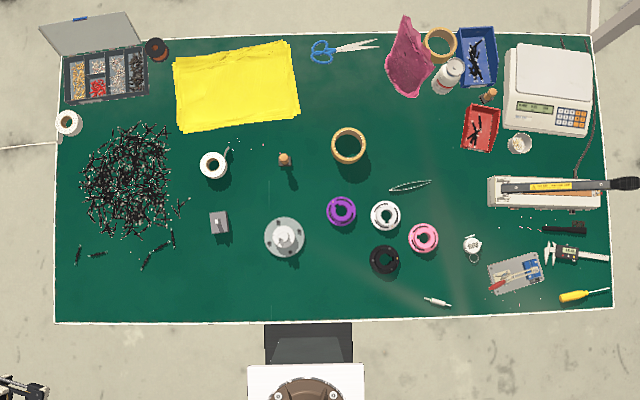

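View pics/side0.png

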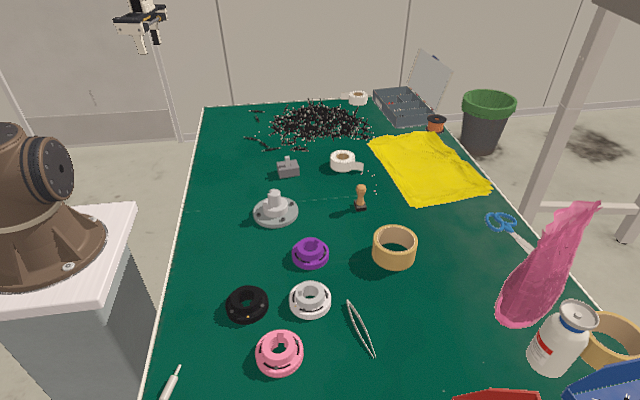

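The top view shows four look-alike pulleys: purple (341,211), white/aluminium (385,215), pink (423,238) and black (384,261). The aluminium one at (385,215) fits the description. The spindle is at (284,237) and the stand at (219,222). An enlarged crop will confirm these.

```bash
cat > h.py <<'E'
import numpy as np, cv2
from plant import bot
from scipy.spatial.transform import Rotation as R
C={n:bot.get_calibration(n) for n in("top","side")}
F=np.diag([1,-1,-1.])
def km(n):
    c=C[n]; return np.array([[c['fx'],0,c['cx']],[0,c['fy'],c['cy']],[0,0,1]]),np.array(c['distortion'],float)
def proj(n,P):
    V=C[n]['view']; K,d=km(n)
    return cv2.projectPoints(np.atleast_2d(np.array(P,float)),cv2.Rodrigues(F@V[:3,:3])[0],F@V[:3,3],K,d)[0][:,0]
def ray(n,uv,z):
    V=C[n]['view']; K,d=km(n)
    u=cv2.undistortPoints(np.array(uv,float).reshape(-1,1,2),K,d)[:,0]
    D=(np.c_[u,np.ones(len(u))]@F)@V[:3,:3]; o=-V[:3,:3].T@V[:3,3]
    return o+D*((np.array(z)-o[2])/D[:,2])[:,None]
def crop(n,im,uv,h,s):
    u,v=map(int,uv); return cv2.resize(im[max(v-h,0):v+h,max(u-h,0):u+h,::-1],(s,s),interpolation=cv2.INTER_CUBIC)
def q(yaw): # tool down, jaw (tool y) axis along world angle yaw
    y=np.array([np.cos(yaw),np.sin(yaw),0]);z=np.array([0,0,-1.]);x=np.cross(y,z)
    return R.from_matrix(np.c_[x,y,z]).as_quat()
E
python3 - <<'E'
from h import *
t=bot.camera("top");s=bot.camera("side")
a=np.hstack([crop("top",t,u,30,260) for u in((219,222),(284,237),(385,215))])
b=np.hstack([crop("side",s,u,30,260) for u in((288,167),(275,208),(310,299))])
cv2.imwrite("pics/c1.png",np.vstack([a,b]))
for n,uv,z in(("top",(284,237),32),("top",(385,215),30),("top",(219,222),26),("side",(275,208),32),("side",(310,296),30),("side",(288,167),26)): print(n,ray(n,[uv],z))
E
```

```text
top [[501.12379981  45.38131427  32.        ]]
top [[ 553.81344916 -227.63742884   30.        ]]
top [[545.62042251 221.30058211  26.        ]]
side [[501.60981577  31.93802674  32.        ]]
side [[ 552.55165054 -238.12464212   30.        ]]
side [[546.28527288 215.41226523  26.        ]]
```

View pics/c1.png

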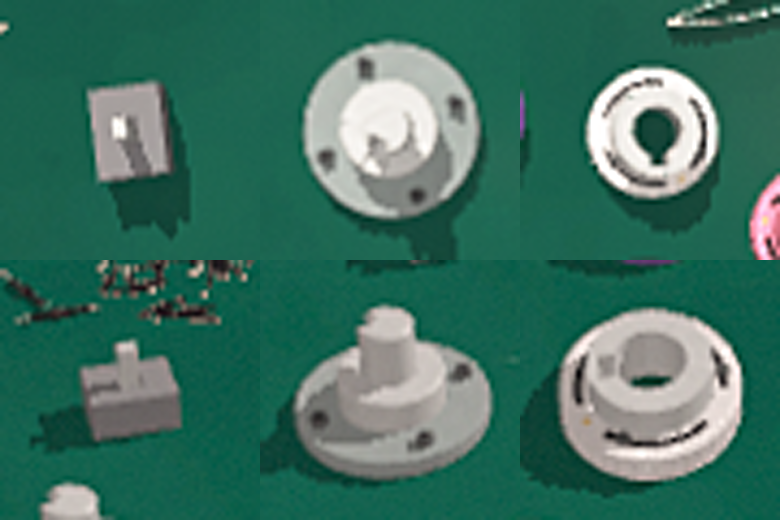

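The crop confirms the aluminium pulley, with its brass dot at about top (392,226) and the keyway in the bore pointing down at about (382,222). The key stands upright in the stand, and the spindle slot opens toward -x/+y. Next I'll refine the poses with silhouette fits in both cameras.

```bash
cat > fit.py <<'E'
from h import *
from scipy.optimize import minimize
S=6
th=np.linspace(0,2*np.pi,60,endpoint=False)
def cyl(r,z0,z1): return np.array([[r*np.cos(a),r*np.sin(a),z] for z in(z0,z1) for a in th])
def box(a,b,z0,z1): return np.array([[x,y,z] for x in(-a/2,a/2) for y in(-b/2,b/2) for z in(z0,z1)])
M={"spindle":[cyl(55,0,12),cyl(30,12,32),cyl(15,32,65)],"pulley":[cyl(40,0,14),cyl(27.5,0,30)],"stand":[box(56,44,0,26)]}
def mask(im):
    im=im.astype(float); r,g,b=im[...,0],im[...,1],im[...,2]
    return np.clip(((r+1)/(g+1)-.35)/.4,0,1)   # green bench incl. shadow -> 0, grey -> 1
def fit(name,n,im,p0,h=34):
    uv=proj(n,[[p0[0],p0[1],15]])[0].astype(int)
    x0,y0=uv-h
    m=cv2.resize(mask(im[y0:y0+2*h,x0:x0+2*h]),None,fx=S,fy=S,interpolation=cv2.INTER_LINEAR)
    m=(m>.5).astype(np.uint8)
    k,l,st,_=cv2.connectedComponentsWithStats(m); m=(l==l[h*S-2*S:h*S+2*S,h*S-2*S:h*S+2*S].max()) if 0 else m
    def ren(p):
        o=np.zeros_like(m); Rz=R.from_euler('z',p[2]).as_matrix()
        for part in M[name]:
            P=proj(n,part@Rz.T+[p[0],p[1],0]); P=(P-[x0,y0]+.5)*S-.5
            cv2.fillConvexPoly(o,cv2.convexHull(np.round(P*16).astype(np.int32)),1,shift=4)
        return o
    near=cv2.dilate(ren(p0),np.ones((61,61)))
    f=lambda p: float(((ren(p)!=m)&(near>0)).sum())
    best=minimize(f,p0,method='Nelder-Mead',options=dict(initial_simplex=[p0,np.add(p0,[6,0,0]),np.add(p0,[0,6,0]),np.add(p0,[0,0,.15])],xatol=.02,fatol=1))
    return best.x,best.fun/m.sum()
E
python3 - <<'E'
from fit import *
ims={n:bot.camera(n) for n in C}
for nm,p in(("spindle",[500,40,0]),("pulley",[553,-232,0]),("stand",[545,219,.1])):
    for n in C: print(nm,n,*fit(nm,n,ims[n],p))
E
```

```text
spindle top [5.02738711e+02 4.71978477e+01 1.58822107e-01] 0.03563235020565075
spindle side [ 5.01103179e+02  5.15524140e+01 -1.54783613e-01] 0.02563226247436774
pulley top [ 5.54271391e+02 -2.31918428e+02  1.16734178e-01] 0.11189944790320686
pulley side [ 5.52213703e+02 -2.27849156e+02 -8.48660991e-02] 0.05283608040735944
stand top [5.46809027e+02 2.24330619e+02 1.17621164e-01] 0.0527530721705479
stand side [5.45507651e+02 2.28248666e+02 1.47837296e-01] 0.044111813397508796
```

The two cameras disagree by a constant (-1.7, +4.2) mm, so I'll settle it by centring the pulley with the jaws. First I'll check the slot and keyway angles with overlays.

```bash
cat > ov.py <<'E'
from fit import *
def ov(n,im,c,polys,h,s,zc=15):
    u=proj(n,[[c[0],c[1],zc]])[0].astype(int); x0,y0=u-h
    a=cv2.resize(im[y0:y0+2*h,x0:x0+2*h,::-1],(s,s),interpolation=cv2.INTER_CUBIC); b=a.copy(); k=s/(2*h)
    for P,col in polys:
        p=((proj(n,P)-[x0,y0]+.5)*k).astype(int); cv2.polylines(b,[p],True,col,1)
    return np.hstack([a,b])
def loc(P,c,yaw): return np.array(P,float)@R.from_euler('z',yaw).as_matrix().T+[c[0],c[1],0]
ring=lambda r,z:[[r*np.cos(a),r*np.sin(a),z] for a in th]
E
python3 - <<'E'
from ov import *
t=bot.camera("top");s=bot.camera("side")
rows=[]
T=(502.7,47.2);Sd=(501.1,51.55);y=2.75
sl=[[[7,-5.5,65],[14,-5.5,65],[14,5.5,65],[7,5.5,65]],[[7,-5.5,32],[21,-5.5,32],[21,5.5,32],[7,5.5,32]]]
P=lambda c:[(loc(ring(15,65),c,y),(255,0,0)),(loc(ring(30,32),c,y),(255,0,0)),(loc(ring(55,12),c,y),(255,0,0))]+[(loc(a,c,y),(0,0,255)) for a in sl]
A=ov("top",t,T,P(T),22,400);B=ov("side",s,Sd,P(Sd),26,400)
cv2.imwrite("pics/sp.png",np.hstack([A])if 0 else np.vstack([A,B])[:,:800] if 0 else cv2.resize(np.vstack([A,B]),(600,600)))
T=(554.3,-231.9);Sd=(552.2,-227.8);y=3.13
kw=[[15,-6,30],[22.5,-6,30],[22.5,6,30],[15,6,30]]
P=lambda c:[(loc(ring(16,30),c,y),(255,0,0)),(loc(ring(27.5,30),c,y),(255,0,0)),(loc(ring(40,14),c,y),(255,0,0)),(loc(kw,c,y),(0,0,255))]
cv2.imwrite("pics/pu.png",cv2.resize(np.vstack([ov("top",t,T,P(T),18,400),ov("side",s,Sd,P(Sd),26,400)]),(600,600)))
E
```

```text
(no output)
```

View pics/sp.png

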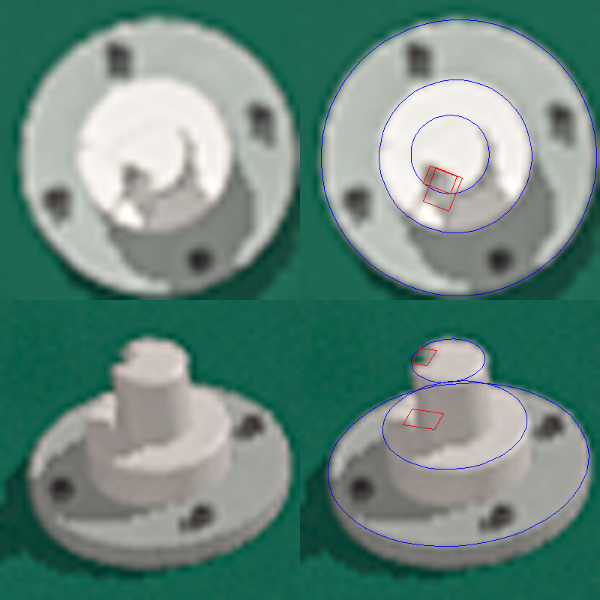

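View pics/pu.png

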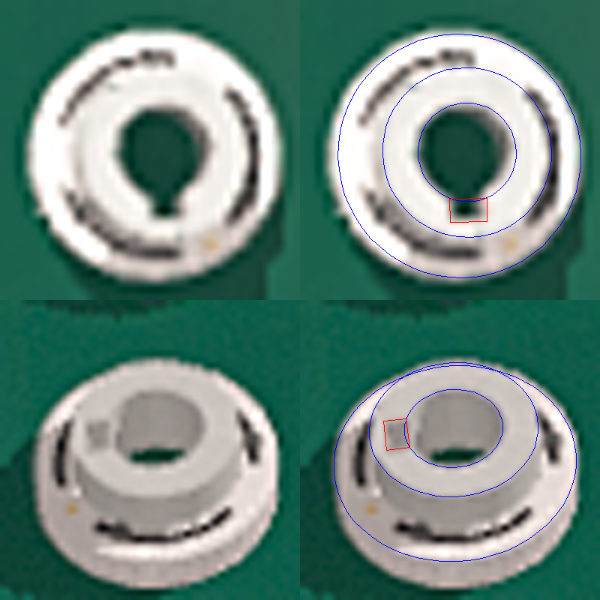

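Pulley: the keyway sits at about 3.13 rad, and the side overlay matches. Spindle: the dark slot (crop ~133,178) lies further toward +y than the 2.75 overlay. I'll compare candidate angles.

Run:
```python
from ov import *
t=bot.camera("top");s=bot.camera("side")
T=(502.7,47.2);Sd=(501.1,51.55)
def P(c,y):
    r=[[15*np.cos(a),15*np.sin(a),65] for a in np.linspace(.375,2*np.pi-.375,50)]
    top=r+[[7,-5.5,65],[7,5.5,65]]
    return [(loc(top,c,y),(0,0,255)),(loc([[7,-5.5,32],[21,-5.5,32],[21,5.5,32],[7,5.5,32]],c,y),(255,0,0))]
rows=[]
for n,c,z,h in(("top",T,50,12),("side",Sd,50,14)):
    im=t if n=="top" else s
    cs=[ov(n,im,c,P(c,y),h,266,z) for y in(2.3,2.5,2.7)]
    rows.append(np.hstack([cs[0][:,266:],cs[1][:,266:],cs[2][:,266:]]))
    if n=="top": rows.insert(0,None)
rows[0]=None
cv2.imwrite("pics/sp2.png",np.vstack([r for r in rows if r is not None]))
```

```text
(no output)
```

View pics/sp2.png

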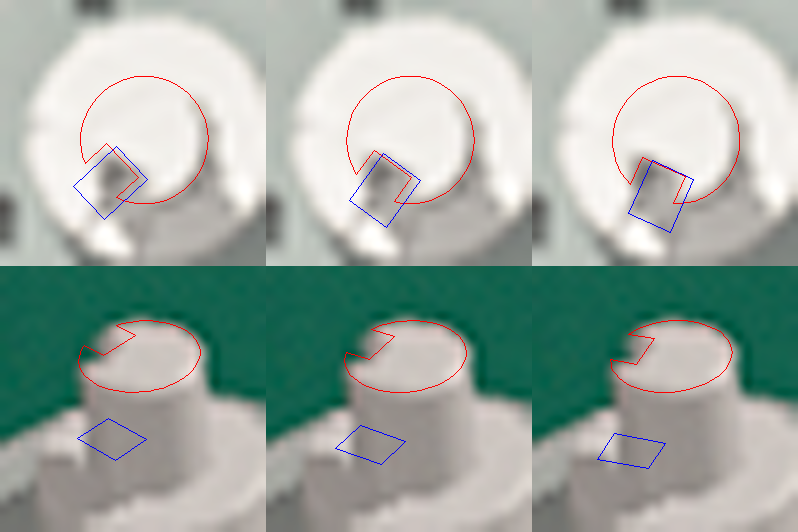

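Yaw 2.5 fits the slot in both views. Now I'll check IK for all poses.

Run:
```python
from h import *
for nm,p,ys in(("pulley",(553,-229.5,17),(0,.4,.8,1.2,1.57,2.0,-.4,-.8,-1.2)),("stand",(546,226,43),(1.70,1.70-np.pi)),("spindle",(502,49,68),(.93,.93-np.pi)),("spindleP",(502,49,49),(.3,0,-.3,-.6,-.9,-1.2,-1.5,.6,.9))):
    for y in ys:
        j=bot.solve_ik(list(p),list(q(y))); print(nm,y,None if j is None else np.round(j,2))
```

```text
pulley 0 None
pulley 0.4 [-0.07  0.45 -0.4  -0.   -0.73 -2.67]
pulley 0.8 [-0.07  0.45 -0.4  -0.   -0.73 -2.27]
pulley 1.2 [-0.07  0.45 -0.4   0.   -0.73 -1.87]
pulley 1.57 [-0.07  0.45 -0.4   0.   -0.73 -1.5 ]
pulley 2.0 [-0.07  0.45 -0.4   0.   -0.73 -1.07]
pulley -0.4 [-0.07  0.45 -0.4   0.   -0.73  2.81]
pulley -0.8 [-0.07  0.45 -0.4   0.   -0.73  2.41]
pulley -1.2 [-0.07  0.45 -0.4   0.   -0.73  2.01]
stand 1.7 [ 0.72  0.4  -0.4   0.   -0.77 -2.16]
stand -1.4415926535897932 [ 0.72  0.4  -0.4   0.   -0.77  0.98]
spindle 0.93 [ 0.49  0.25 -0.56  0.   -0.76 -2.7 ]
spindle -2.211592653589793 [ 0.49  0.25 -0.56  0.   -0.76  0.44]
spindleP 0.3 [ 0.49  0.27 -0.58  0.   -0.71  2.95]
spindleP 0 [ 0.49  0.27 -0.58  0.   -0.71  2.65]
spindleP -0.3 [ 0.49  0.27 -0.58  0.   -0.71  2.35]
spindleP -0.6 [ 0.49  0.27 -0.58  0.   -0.71  2.05]
spindleP -0.9 [ 0.49  0.27 -0.58  0.   -0.71  1.75]
spindleP -1.2 [ 0.49  0.27 -0.58  0.   -0.71  1.45]
spindleP -1.5 [ 0.49  0.27 -0.58  0.   -0.71  1.15]
spindleP 0.6 [ 0.49  0.27 -0.58  0.   -0.71 -3.03]
spindleP 0.9 [ 0.49  0.27 -0.58 -0.   -0.71 -2.73]
```

```bash
cat >> h.py <<'E'
def st(tag=""):
    s=bot.read_state(); print(tag,"t%.2f"%s['t'],np.round(s['tcp_pos'],2),"yaw %.3f"%yawof(s),"F",np.round(s['contact_force'],2),"M",np.round(s['moment'],2),"w %.2f"%s['width'],flush=True); return s
def yawof(s):
    y=R.from_quat(s['eef_rot']).as_matrix()[:,1]; return np.arctan2(y[1],y[0])
E
python3 - <<'E'
from h import *
x,y=553,-229.5
bot.move_ptp([x,y,90],q(1.57)); st("above")
bot.line_to([x,y,18],200); st("down")
bot.move_gripper(50,12); a=st("grip y")
bot.move_gripper(80)
bot.line_to([x,y,45],200)
y=a['tcp_pos'][1]
bot.move_ptp([x,y,45],q(3.1))
bot.line_to([x,y,18],150)
bot.move_gripper(50,12); st("grip x")
bot.move_gripper(80); 
bot.line_to([x,y,90],300); st("up")
E
```

```text
above t3.92 [ 553.37 -228.95   90.1 ] yaw 1.571 F [ 0.05 -0.66  0.57] M [ 0.04 -0.15 -0.04] w 87.37
down t4.42 [ 553.33 -229.43   18.22] yaw 1.571 F [0.45 0.77 0.67] M [ 0.   -0.17 -0.02] w 87.80
grip y t5.10 [ 553.2  -229.49   18.37] yaw 1.570 F [-0.62  1.27  4.74] M [ 0.54  0.12 -0.06] w 52.63
grip x t8.32 [ 553.52 -229.54   18.57] yaw 3.100 F [0.25 0.1  3.7 ] M [ 0.26 -0.08  0.03] w 53.85
up t9.39 [ 553.96 -229.53   91.8 ] yaw 3.100 F [-0.74  0.78 -0.8 ] M [0.04 0.02 0.02] w 80.16
```

```bash
python3 - <<'E'
import re
s=open('fit.py').read()
s=re.sub(r"    k,l,st.*\n","    cs,_=cv2.findContours(m,cv2.RETR_EXTERNAL,cv2.CHAIN_APPROX_NONE); m=cv2.drawContours(np.zeros_like(m),cs,-1,1,-1)\n",s)
open('fit.py','w').write(s)
E
python3 - <<'E'
from fit import *
bot.move_ptp([546,226.3,130],q(-1.44)); st()
ims={n:bot.camera(n) for n in C}
np.savez("after.npz",**ims)
for nm,p in(("spindle",[502,49,0]),("pulley",[553,-230,0])):
    for n in C: print(nm,n,*fit(nm,n,ims[n],p))
E
```

```text
t11.07 [546.06 225.43 129.64] yaw -1.442 F [0.17 0.02 0.12] M [-0.09 -0.04  0.03] w 79.92
spindle top [5.02558573e+02 4.68217609e+01 6.95269528e-02] 0.03604273875214417
spindle side [5.01019701e+02 5.14399323e+01 6.04242733e-02] 0.025459156380639152
pulley top [ 5.53312146e+02 -2.31908147e+02  1.16812146e-01] 0.04395432853128763
pulley side [ 5.51787861e+02 -2.27784823e+02  2.24923283e-02] 0.04432812201102551
```

After calibrating on the jaw-centred pulley, the cameras agree to 0.5 mm. The spindle is at (502.65, 49.45) and the stand at (547.0, 226.6, yaw 0.13). Now I'll grip the key.

Run:
```python
from h import *
Y=.13-np.pi/2
bot.move_gripper(40)
bot.line_to([547,226.6,70],150,ori=q(Y))
bot.line_to([547,226.6,44],80); a=st("down")
bot.move_gripper(5,25); st("grip")
bot.line_to([547,226.6,54],40); st("lift10")
bot.line_to([547,226.6,120],150); st("up")
bot.move_ptp([491.4,57.8,120],q(2.5+np.pi/2-2*np.pi)); st("over")
bot.pause(.3); s=bot.read_state()
im=[bot.camera(n) for n in("top","side")]
t=proj("side",[[491.4,57.8,90]])[0]; 
cv2.imwrite("pics/k1.png",np.hstack([crop("side",im[1],t,35,500),]))
```

```text
down t13.04 [547.04 226.56  44.04] yaw -1.441 F [-0.06  0.03  0.41] M [-0.05  0.    0.05] w 40.25
grip t13.68 [547.09 226.68  44.13] yaw -1.441 F [-0.49 -0.31  0.13] M [-0.05  0.   -0.01] w 8.21
lift10 t14.07 [547.17 226.76  54.43] yaw -1.441 F [-0.61 -0.37 -0.54] M [-0.04 -0.02 -0.02] w 8.11
up t14.67 [546.47 226.36 119.36] yaw -1.441 F [-0.67  0.33 -0.57] M [-0.06  0.03  0.04] w 8.13
over t15.41 [491.12  57.36 119.37] yaw -2.212 F [ 0.22 -0.22 -0.38] M [ 0.07 -0.06 -0.04] w 8.45
```

View pics/k1.png

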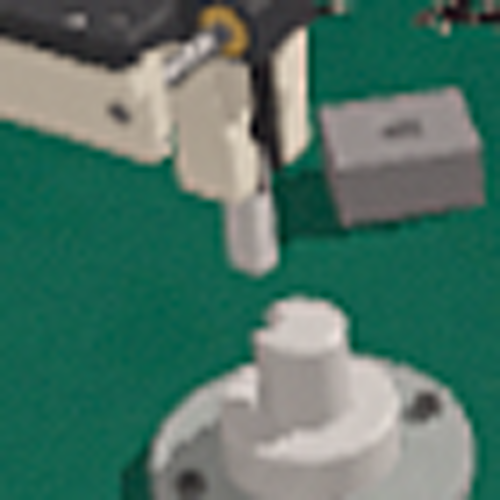

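The key is held upright (crop ~255,230) and the stand is empty. I'll lower it with a force guard.

```bash
cat >> h.py <<'E'
def guard(x,y,z0,z1,step=2,lim=5,v=30,ori=None):
    z=z0
    while z>z1+1e-6:
        z=max(z-step,z1); bot.line_to([x,y,z],v,ori=ori); f=bot.read_state()
        if f['contact_force'][2]>lim: st("contact at cmd %.1f"%z); return z
    st("reached %.1f"%z); return None
E
python3 - <<'E'
from h import *
x,y=491.43,57.83
bot.line_to([x,y,104],80); st()
guard(x,y,104,67.3,2,5,40)
E
```

```text
t16.16 [491.11  57.67 103.64] yaw -2.212 F [ 0.58 -0.23  0.78] M [ 0.04 -0.05 -0.02] w 8.21
reached 67.3 t20.91 [490.33  56.84  67.  ] yaw -2.213 F [-4.51 -7.99  3.78] M [-2.84  1.6  -0.  ] w 7.92
```

Run:
```python
from h import *
u=np.array([-.6,-.8]);p=np.array([491.43,57.83])
for d in(1.2,1.7,2.2):
    c=p+u*d; bot.line_to([*c,67.3],20); bot.pause(.15); s=st(d); f=s['contact_force'][:2]; print("along y",f@u,"along x",f@[-.8,.6])
    if f@u<1.5: break
```

```text
1.2 t21.31 [490.3   56.61  67.07] yaw -2.213 F [-2.83 -4.58  0.89] M [-1.85  1.17 -0.03] w 8.37
along y 5.3643463895073955 along x -0.4864068055360549
1.7 t21.71 [490.3   56.5   67.16] yaw -2.212 F [-1.97 -3.98 -0.76] M [-1.34  1.02 -0.03] w 8.52
along y 4.368556896595527 along x -0.811710341651545
2.2 t22.11 [490.28  56.28  67.32] yaw -2.212 F [-1.89 -1.18 -1.51] M [-0.58  0.79 -0.03] w 8.09
along y 2.082257902687552 along x 0.8016497493743403
```

Run:
```python
from h import *
u=np.array([-.6,-.8]);p=np.array([491.43,57.83])
for d,dy in((2.8,0),(2.8,.08),(3.4,.08)):
    c=p+u*d; bot.line_to([*c,67.3],20,ori=q(2.5+dy+np.pi/2-2*np.pi)); bot.pause(.15); s=st(d); f=s['contact_force'][:2]; print("along y",f@u,"along x",f@[-.8,.6])
im=bot.camera("side");t=proj("side",[[495,50,55]])[0]
cv2.imwrite("pics/k2.png",crop("side",im,t,25,500))
```

```text
2.8 t22.51 [490.32  55.92  67.56] yaw -2.212 F [ 0.55 -0.12 -0.73] M [-0.05  0.11 -0.01] w 8.52
along y -0.2300317153697079 along x -0.5138685969277554
2.8 t22.91 [489.98  55.72  67.4 ] yaw -2.134 F [-0.2   0.21 -0.65] M [-0.06 -0.05  0.06] w 8.45
along y -0.050929524172039574 along x 0.28875633073082624
3.4 t23.31 [489.55  55.19  67.38] yaw -2.133 F [ 0.21  1.34 -0.46] M [ 0.13 -0.19  0.  ] w 8.35
along y -1.196674374788071 along x 0.6314806467733722
```

View pics/k2.png

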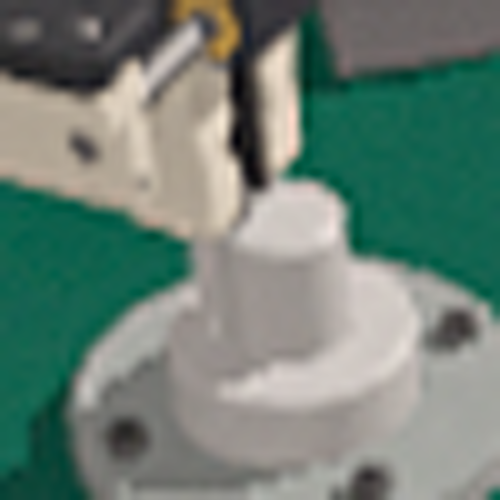

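The key is in the slot down to the collar, and the free play is centred near d=2.9. I'll release it there.

Run:
```python
from h import *
u=np.array([-.6,-.8]);c=np.array([491.43,57.83])+u*2.95
o=q(2.58+np.pi/2-2*np.pi)
bot.line_to([*c,67.0],20,ori=o); st()
bot.move_gripper(25); bot.pause(.3); st("open")
bot.line_to([*c,110],150)
bot.move_ptp([553.4,-229.5,110],q(3.1)); st()
ims={n:bot.camera(n) for n in C}
np.savez("key.npz",**ims)
a=[crop(n,ims[n],proj(n,[[498,52,50]])[0],20,390) for n in C]
cv2.imwrite("pics/k3.png",np.hstack(a))
```

```text
t23.61 [489.53  55.41  66.91] yaw -2.132 F [-0.68 -0.09 -0.13] M [ 0.02  0.01 -0.  ] w 8.75
open t24.47 [489.67  55.47  67.  ] yaw -2.132 F [-0.83 -0.51 -0.2 ] M [-0.    0.01 -0.  ] w 25.49
 t26.02 [ 553.2  -228.7   109.61] yaw 3.102 F [0.74 0.24 0.58] M [ 0.07 -0.04 -0.04] w 25.03
```

View pics/k3.png

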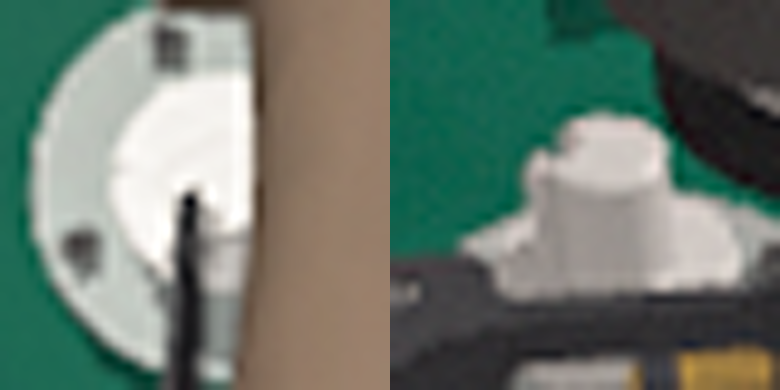

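The key top is just below the shaft end, with the key upright and home. Now I'll pick up the pulley and start lowering it.

Run:
```python
from h import *
bot.move_gripper(75)
bot.line_to([553.4,-229.5,18],200); bot.pause(.1); st("down")
bot.move_gripper(45,30); st("grip")
bot.line_to([553.4,-229.5,110],200); st("up")
bot.move_ptp([502.2,48.9,110],q(2.59)); bot.pause(.2); s=st("over")
print("base",s['contact_force'])
bot.line_to([502.2,48.9,87],80)
z=guard(502.2,48.9,87,73,1,4,25)
bot.pause(.1); st()
```

```text
down t27.81 [ 554.27 -229.65   19.37] yaw 3.100 F [ 0.11 -0.51  0.67] M [ 0.1  -0.09 -0.03] w 75.16
grip t28.31 [ 553.43 -229.53   18.54] yaw 3.100 F [-2.69  0.02  6.13] M [ 0.53  0.68 -0.02] w 53.51
up t28.92 [ 552.49 -229.14  108.79] yaw 3.099 F [ 0.09  0.32 -3.51] M [ 0.1   0.07 -0.05] w 53.32
over t30.21 [502.35  47.98 109.69] yaw 2.589 F [-0.35 -0.31 -2.02] M [ 0.1  -0.09  0.01] w 53.84
base [-0.35408293 -0.30538376 -2.01982746]
reached 73.0 t34.15 [502.17  48.89  72.93] yaw 2.590 F [ 0.4   0.98 -3.41] M [ 0.08 -0.1  -0.04] w 53.63
 t34.25 [502.21  48.91  73.  ] yaw 2.590 F [ 0.27 -0.09 -2.7 ] M [ 0.08 -0.1  -0.02] w 53.76
```

It is already past the 76 mm rest height without contact, so the keyway seems to have met the key. I'll continue down gently.

Run:
```python
from h import *
z=guard(502.2,48.9,73,60,1.5,3,25)
if z is None: z=guard(502.2,48.9,60,50.5,1,3,20)
bot.pause(.15); st()
```

```text
reached 60.0 t36.50 [502.17  48.89  59.93] yaw 2.590 F [-0.01  0.04 -3.42] M [ 0.11 -0.04 -0.01] w 53.43
reached 50.5 t39.00 [502.28  48.92  50.59] yaw 2.590 F [-0.12  0.58 -1.77] M [0.14 0.04 0.04] w 53.27
 t39.15 [502.28  48.94  50.58] yaw 2.590 F [ 0.34  0.91 -1.15] M [ 0.16 -0.03 -0.01] w 53.70
```

Run:
```python
from h import *
guard(502.2,48.9,50.5,48.5,.3,3,15); st()
bot.move_gripper(80); bot.pause(.2); st("open")
bot.line_to([502.2,48.9,110],150)
bot.move_ptp([520,-180,200],q(3.1)); st()
from ov import *
ims={n:bot.camera(n) for n in C}
a=[]
for n,c in(("top",(502.4,46.8)),("side",(500.8,50.8))):
    y=2.62
    kw=[[15,-6,62],[22.5,-6,62],[22.5,6,62],[15,6,62]]
    P=[(loc(ring(27.5,62),c,y),(255,0,0)),(loc(ring(40,46),c,y),(255,0,0)),(loc(ring(40,32),c,y),(255,0,0)),(loc(kw,c,y),(0,0,255))]
    a.append(ov(n,ims[n],c,P,25,390,50))
cv2.imwrite("pics/end.png",cv2.resize(np.vstack(a),(600,600)))
M["asm"]=[cyl(55,0,12),cyl(30,12,32),cyl(40,32,46),cyl(27.5,32,62),cyl(15,32,65)]
for dz in(0,3,8,26):
    M["asm"][2:4]=[cyl(40,32+dz,46+dz),cyl(27.5,32+dz,62+dz)]
    print(dz,[fit("asm",n,ims[n],[502,48.5,0]) for n in C])
```

```text
contact at cmd 50.2 t39.40 [502.29  48.95  50.51] yaw 2.590 F [-2.64  0.53  3.48] M [0.31 0.77 0.01] w 53.48
 t39.40 [502.29  48.95  50.51] yaw 2.590 F [-2.64  0.53  3.48] M [0.31 0.77 0.01] w 53.48
open t40.28 [502.22  48.9   50.2 ] yaw 2.590 F [ 0.04  0.14 -0.15] M [ 0.05 -0.1  -0.01] w 79.87
 t41.81 [ 519.49 -179.59  198.79] yaw 3.099 F [-0.33  0.56  0.85] M [ 0.14 -0.06 -0.01] w 79.90
0 [(array([4.89332757e+02, 5.76307608e+01, 1.11319440e-02]), np.float64(0.19985579684463944)), (array([ 5.00869302e+02,  5.20481269e+01, -3.04024825e-03]), np.float64(0.07035956548550827))]
3 [(array([4.89332757e+02, 5.76307608e+01, 1.11319440e-02]), np.float64(0.19985579684463944)), (array([5.00912481e+02, 5.11572985e+01, 8.10219810e-02]), np.float64(0.06389639960153692))]
8 [(array([4.89332757e+02, 5.76307608e+01, 1.11319440e-02]), np.float64(0.19985579684463944)), (array([5.00849259e+02, 5.04139442e+01, 4.11018539e-02]), np.float64(0.0953820976234524))]
26 [(array([4.89332757e+02, 5.76307608e+01, 1.11319440e-02]), np.float64(0.19985579684463944)), (array([5.00475306e+02, 5.14980755e+01, 6.82332177e-02]), np.float64(0.2357098809354395))]
```

View pics/end.png

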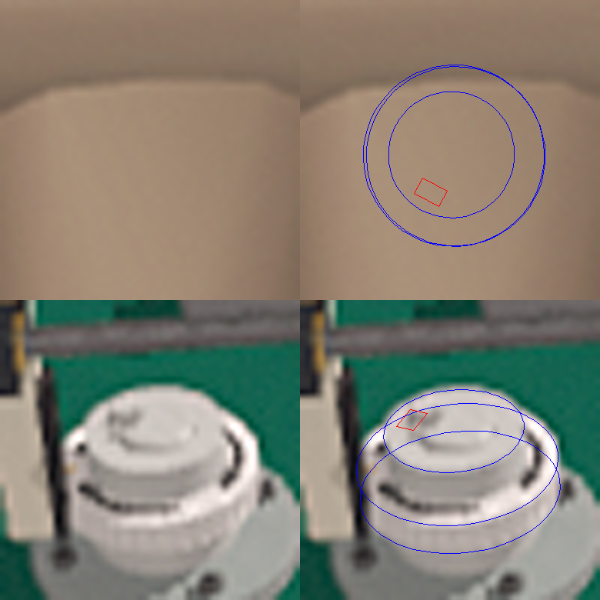

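Contact came at TCP 50.3, against a grip height of 18.4, so the underside is at about 32 mm (home). The arm hides the top view, so I'll clear it and check z by fit.

Run:
```python
from ov import *
bot.move_ptp([300,-600,220],q(2.0)); st()
ims={n:bot.camera(n) for n in C}
for dz in(-3,0,1.5,3,5,8):
    M["asm"]=[cyl(55,0,12),cyl(30,12,32),cyl(40,32+dz,46+dz),cyl(27.5,32+dz,62+dz),cyl(15,32,65)]
    for n in C:
        x,e=fit("asm",n,ims[n],[502.5,48.5,0]); print(dz,n,np.round(x,2),round(float(e),4))
a=[]
for n,c in(("top",(502.1,46.5)),("side",(500.6,50.6))):
    y=2.62
    kw=[[15,-6,62],[22.5,-6,62],[22.5,6,62],[15,6,62]]
    P=[(loc(ring(15,65),c,y),(0,255,0)),(loc(ring(27.5,62),c,y),(255,0,0)),(loc(ring(40,46),c,y),(255,0,0)),(loc(ring(40,32),c,y),(255,0,0)),(loc(kw,c,y),(0,0,255))]
    a.append(ov(n,ims[n],c,P,25,400,50))
cv2.imwrite("pics/end2.png",cv2.resize(np.vstack(a),(600,600)))
```

```text
t43.64 [ 300.93 -599.36  220.08] yaw 2.002 F [0.1  0.15 0.3 ] M [ 0.12 -0.17  0.03] w 80.21
-3 top [5.0277e+02 4.7260e+01 1.0000e-02] 0.0359
-3 side [5.0106e+02 5.2010e+01 3.0000e-02] 0.0523
0 top [5.0277e+02 4.7260e+01 1.0000e-02] 0.0359
0 side [501.15  52.07   0.  ] 0.0307
1.5 top [5.0277e+02 4.7260e+01 1.0000e-02] 0.0359
1.5 side [5.0101e+02 5.1760e+01 6.0000e-02] 0.0203
3 top [5.0277e+02 4.7260e+01 1.0000e-02] 0.0359
3 side [5.0095e+02 5.1080e+01 2.0000e-02] 0.017
5 top [5.0277e+02 4.7260e+01 1.0000e-02] 0.0359
5 side [5.0089e+02 5.0810e+01 2.0000e-02] 0.0271
8 top [5.0277e+02 4.7260e+01 1.0000e-02] 0.0359
8 side [5.0108e+02 5.0470e+01 2.0000e-02] 0.0482
```

View pics/end2.png

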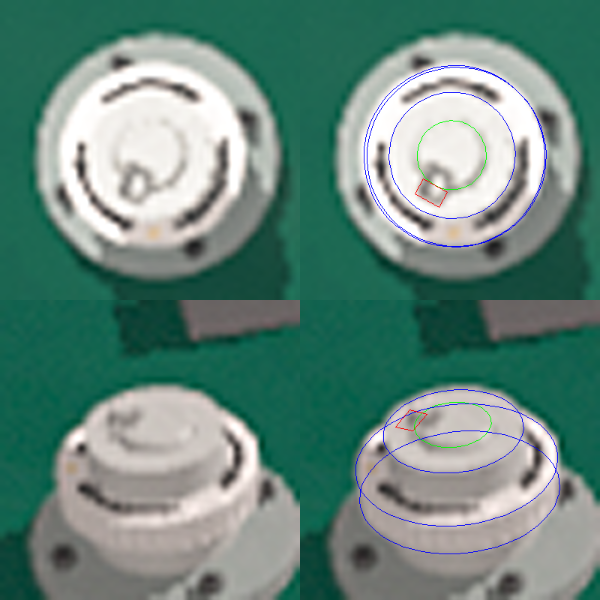

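The top view shows the pulley centred, with the key in its keyway beside the shaft. The silhouette z (about +2 mm, weakly determined) disagrees slightly with the touch reading. I'll settle it with a gentle symmetric touch on the hub top, which should be at 62.

Run:
```python
from h import *
bot.move_ptp([502.2,48.9,100],q(1.8)); bot.move_gripper(42)
bot.line_to([502.2,48.9,66],80); bot.pause(.1); st("pre")
guard(502.2,48.9,66,60.5,.5,6,15); st("touch")
bot.line_to([502.2,48.9,110],150); st()
```

```text
pre t47.69 [502.61  49.05  66.46] yaw 1.800 F [-0.4  -0.04  0.48] M [ 0.05 -0.13  0.06] w 41.77
contact at cmd 61.5 t49.94 [502.31  48.93  62.26] yaw 1.800 F [-4.27 -0.12 11.45] M [0.17 1.37 0.05] w 41.78
touch t49.94 [502.31  48.93  62.26] yaw 1.800 F [-4.27 -0.12 11.45] M [0.17 1.37 0.05] w 41.78
 t50.42 [502.25  49.03 110.12] yaw 1.800 F [ 0.31  0.61 -0.55] M [ 0.04 -0.12  0.01] w 41.74
```

Touch measured the hub top at 62.3 mm, so the pulley is seated. I'll back off and hand in.

Run:
```python
from fit import *
bot.move_ptp([300,-600,220],q(2.0)); bot.pause(.2)
for n in C: print(n,*fit("pulley",n,bot.camera(n),[502,49,0])) if 0 else None
st(); bot.close_job()
```

```text
t53.06 [ 300.62 -599.61  220.04] yaw 2.001 F [ 0.58 -0.96  0.22] M [ 0.12 -0.17  0.04] w 42.16
the job is handed in; nothing more can be done
```

I put the key in the spindle slot and fitted the pulley over it down onto the collar, then let go, backed the arm clear and handed in at 53 s. The interface gives no verdict.

- **Key:** It went into the slot after I shifted about 3 mm sideways on feel, with side forces of about 9 N at most. When I let go, the picture showed its top just below the shaft's end.
- **Pulley:** The keyway met the key on the first lowering, so I did not need to turn it. The pulley slid down freely to first contact at 3.5 N, which puts its underside about 32 mm above the bench.
- **Last checks:** A gentle press on the hub top (11.5 N) read 62.3 mm against 62 mm expected. The top picture, taken before that press, shows the pulley centred with the key in its keyway. I took no picture after the press.
- **Disagreements:**
  - The side-camera outline fit put the pulley 2 to 3 mm high. I trusted the two touch readings instead.
  - The top-camera outline fit could not judge height, because the pulley lies inside the flange's outline there.
  - The two cameras differed by about 4 mm. I corrected for that by centring the pulley between the jaws.
- **Bystanders:** I never went near them, but I did not measure their positions at the end.

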